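# Swing the electrode over the beaker and start the reading

### The job

Gently push the electrode stand's arm round with a fingertip until the electrode hangs still over the middle of the beaker, the tallest of the three open white vessels round the stand, without touching the electrode itself. Then press the meter's round key fully down and let it go. Leave the vessels and everything else standing where they are.

Things in the scene. Friction and masses are not known exactly. Their poses are not given: they have to be found in the camera images.
- stand: Electrode stand, fixed: grey base plate 110 x 130 x 22 mm and a 12 mm steel post whose top is 206 mm up. Origin on the bench under the post; the base plate reaches 40 mm towards the stand's -x and 70 mm towards its +x. The swing arm is carried on the post. The stand's -x side roughly faces the robot.
- probe_arm (a joint): Turning angle of the swing arm about the vertical post, rad: 0 when the arm points along the stand's own -x, growing counter-clockwise seen from above; stops at -1.35 and 1.35. It turns with an even friction of about 0.2 N m (2 N when pushed 100 mm from the post) and stays where it is left.
- pivot (a point): Point on the post axis, 180 mm above the bench, on the arm's centre line. The arm is a level aluminium bar 14 mm wide, 16 mm high, its centre line 180 mm up; the bare bar runs from 17 to 165 mm out from the post axis. At the post is a dark hub 34 mm across, 30 mm high; at the outer end a black holder 28 mm across, 20 mm high, carries the electrode.
- electrode_tip (a point): Lowest point of the electrode, 105 mm above the bench and 180 mm out from the post axis; the arm points from the pivot straight over it.
- electrode: The electrode: fragile upright glass tube 13 mm across with a steel core, under a black cap 18 mm across, fixed in the arm's end; it reaches from 105 to 217 mm above the bench. Origin at its lowest point. Not to be touched.
- beaker: The beaker: open white plastic vessel, 68 mm across the body (72 over the lip), 88 mm tall, the tallest of the three white vessels; loose, about 120 g. Origin at the centre of its underside. It stands 180 mm (within 6 mm) out from the post axis.
- dish: Wide low open white dish, 92 mm across, 40 mm tall, loose; origin at the centre of its underside. Leave alone.
- small_cup: Small open white cup, 44 mm across, 55 mm tall, loose; origin at the centre of its underside. Leave alone.
- stopper: Black rubber stopper, 28 mm across and 28 mm tall, loose, standing near the stand; origin at its underside. Leave alone.
- weight: Plain brass cylinder, 22 mm across and 26 mm tall, loose, standing near the vessels; origin at its underside. Leave alone.
- wash_bottle: White plastic bottle, 60 mm across, 140 mm tall, loose, to the left of the stand; origin at its underside. Leave alone.
- spatula: Thin steel laboratory spatula, 126 mm long, 12 mm wide, 5 mm thick, lying loose to the right of the stand; origin under its middle. Leave alone.
- meter: Bench meter, a fixed white box 150 x 150 mm and 45 mm high, to the right or left of the stand, with a raised part carrying a blank dark screen along its far (+x) side, 75 mm high and 45 mm deep. Origin at the centre of its underside. The one round key is on its top, 33 mm from the middle towards its -x side.
- start_key_top (a point): Centre of the top of the meter's round key, a black button 30 mm across in a grey housing, pressed straight down.
- start_key (a joint): Travel of the key in m: 0 when up, 0.006 fully down (about 4 N); springs back when released.
- stirrer: Fixed white magnetic stirrer, 160 x 150 mm, 63 mm high, round plate on top, on the side opposite the meter; origin at the centre of its underside. Not used.
There are look-alikes about, which are no part of the job. What is shaped like the meter but brown or green is not meant.

How it is judged:
On the way, in this order (a step that is already met when the one before it is completed fails the run):
1. the electrode hangs still over the middle of the beaker (horizontal distance between electrode_tip and beaker below 0.015 m and velocity of joint probe_arm between -0.05 and 0.05 rad/s), for 0.3 s.
2. the meter's key is pressed down while the electrode is over the beaker (horizontal distance between electrode_tip and beaker below 0.015 m and value of joint start_key above 0.0045 m), for 0.05 s.
At the end, for the whole second after the job is handed in: The electrode tip is within 15 mm, measured level, of the beaker's centre, the arm is at rest, the key has been pressed after that (at least 4.5 mm of its 6 mm) and is up again, and the beaker stands upright within 12 mm of where it began (all of step 1 and value of joint start_key below 0.002 m and distance of beaker from where it was at the start of the episode below 0.012 m and angle between beaker's own z axis and vertical below 0.1 rad); the robot touches nothing.
It fails at once if the electrode is touched by the robot (contact force between any of the fingers, the arm and electrode above 0.5 N).
It fails at once if the stand or its arm is pushed or gripped with more than 20 N (contact force between any of the fingers, the arm and stand above 20 N).
It fails at once if the key is pressed down before the electrode is over the beaker (value of joint start_key above 0.0045 m and not (horizontal distance between electrode_tip and beaker below 0.015 m)).
It fails at once if one of the vessels is moved more than 12 mm, or lifted (distance of any of beaker, dish, small_cup from where it was at the start of the episode above 0.012 m).
It fails at once if another loose thing is moved more than 20 mm (distance of any of stopper, weight, wash_bottle, spatula from where it was at the start of the episode above 0.02 m).
It also fails if it takes over 58 s, if anything falls off the work surface, if the arm or the gripper's body presses on something with over 40 N, if the wrist force passes 120 N, or if a joint passes its speed limit or range.

### The arm

A 6-joint arm with a two-finger parallel gripper is mounted at the origin on the work surface. World frame = base frame: x ahead of the robot, y to its left, z up, the work surface at z = 0. Lengths are in m, angles in rad, forces in N, time in s.
With the tool pointing down it reaches from about 0.425 to 0.95 m from the base axis. Payload 3.5 kg.
Tool frame: the origin (TCP) lies midway between the tips of the shut fingers; the grasp point (between the pads) lies 19 mm behind it; x points along the fingers, y is the direction in which the jaws open and shut, and the axes are right-handed (so a half turn about x gives the same grasp; the last joint's range is limited). The gripper opens to 85 mm and grips with 20 to 120 N. Pads are 22 mm wide; open, the fingers measure 114 mm over their backs; the gripper's body (76 mm by 85 mm) begins 54 mm behind the grasp point. The pads swing forward as they close: fully open they stand 13 mm farther back than shut.
Start: joints at [-1.29, 0.286, 1.577, -0, 1.279, -0.15], TCP at [0.282, -0.613, 0.231] pointing down, gripper open.
Joint ranges: [-2.77, 2.77], [-0.9, 2.22], [0.21, 2.48], [-1.53, 4.67], [0.24, 2.81], [-2.84, 2.84]. Speed limits (rad/s): [2.79, 2.79, 3.14, 3.14, 3.14, 3.14].

### API

Orientations are given as a unit quaternion [x, y, z, w].
In Python, from plant import sensors, optics, ctrl gives the robot as it stands.
- The arm moves only by the tool arm_command, never from a script. Its argument "increments" is a list that holds one entry, the list of rows, each a list of 4 numbers: the shift along the tool's x, y, z in cm, then the turn about the tool's x in rad. A call has 1 to 20 rows; each row shifts and turns the commanded pose from where the row before left it, along the tool's axes as they then stand; what a row does not reach is not made up. A row lasts 1/8 s, in which the tool goes at most 62.5 mm and 10.7 degrees, less where a joint would pass 70% of its speed; a pose out of reach is approached as far as the arm can. A call with a gripper value outside its range is refused whole. "grip" is the finger opening in cm, from 0 to 8.54, set as the call begins (left out, the last holds). The fingers move at their own pace and stop on an object; "grip_force" is the grip in N (left out, the last holds). Time passes only in rows, so rows that do not move let the fingers close. It gives the time, the measured TCP pose, the force and the opening at its end, in the units of the state.
- sensors.get_state(): the state, without advancing time (a new reading comes with each control period).
- optics.read_camera(name): name is "scene" or "top"; returns the picture (384x512x3 uint8, blue, green, red); there is no depth.
- optics.camera_model(name): a dict with "camera_matrix" (3x3 intrinsics, pixels), "world_from_camera" (4x4, takes a point from camera to world coordinates). Camera axes: x right, y up, looking along -z (the intrinsics and any distortion apply to the point x, -y, -z); pixel columns grow to the right and rows downward; lengths in m; the calibration is good to about 2 mm. A picture is of the moment at which its call begins. camera_model takes no time and is no camera call.
- ctrl.sign_off(): hands the job in, once; it reports no verdict.
Trained networks look in the newest picture that a camera, given by its name, has taken for a name from the list of things; names that differ only in an ending like _2 or _b are one class to them, and where a whole thing is asked for, a point or a joint stands for the part that bears it (a point fixed in the world has none). Each returns a list of dicts, best first, with "conf" (0 to 1); they miss things now and then, are a little off and sometimes report something else, mostly with a low value. They report only what shows in the picture. A call takes as long as a camera call. They do not tell look-alikes from the thing itself.
- optics.boxes_of(camera, query): "at" ([row, column] in pixels, amid what is visible of it).
- optics.place_of(camera, query): "at" ([row, column] in pixels: a listed point, or the origin of a listed thing).
The state is a dict: "time": time; "qpos": joint angles; "dq": joint speeds; "joint_efforts": joint torques, N m; "eef_pos": TCP position; "tcp_rot": TCP orientation; "contact_force": force on the tool from outside, world axes, zero at the start; "wrist_torque": the same for the moment, N m; "opening": opening from 0.0 (shut) to 1.0 (fully open).
Only numpy, scipy, OpenCV 4.12 (cv2) and the standard library are available. Lean on these libraries where they do the work, as an engineer would, in place of code of your own. Each camera call takes 0.05 s, during which the arm holds its last target.

## Working session

There is one attempt and no reset: what is moved stays moved. The work goes in short steps, Python scripts to look and compute and a tool call to move; the robot and the scene stay as the last step left them, time stands still between calls to the robot, and variables do not carry over. Pictures are saved under pics/ and viewed, and the job is handed in when it is done.

Besides the shell and the picture viewer there is one more tool, called after ">>>" by a JSON object that holds its "name" and its "arguments", one argument or row to a line. arm_command: Moves the arm, as the interface text tells. Its arguments: {"type":"object","properties":{"increments":{"type":"array","items":{"type":"array","items":{"type":"array","items":{"type":"number"}}}},"grip":{"type":"number"},"grip_force":{"type":"number"}},"required":["increments"]}

```bash
mkdir -p pics; ls; cat > h.py <<'E'
import numpy as np, cv2
from plant import sensors, optics, ctrl
def ray(cam,at,z):
    m=optics.camera_model(cam);K=np.array(m["camera_matrix"]);T=np.array(m["world_from_camera"])
    d=m.get("distortion",None)
    r,c=at
    v=np.linalg.inv(K)@np.array([c,r,1.0]); v=np.array([v[0],-v[1],-v[2]])
    d=T[:3,:3]@v;o=T[:3,3]
    return o+d*(z-o[2])/d[2]
def proj(cam,p):
    m=optics.camera_model(cam);K=np.array(m["camera_matrix"]);T=np.array(m["world_from_camera"])
    q=np.linalg.inv(T)@np.append(p,1); q=K@np.array([q[0],-q[1],-q[2]]);return q[1]/q[2],q[0]/q[2]
E
python3 - <<'E'
from h import *
for c in("scene","top"):
    cv2.imwrite(f"pics/{c}0.png",optics.read_camera(c)); m=optics.camera_model(c);print(m)
    for n,z in [("pivot",.18),("electrode_tip",.105),("beaker",0),("dish",0),("small_cup",0),("stopper",0),("weight",0),("wash_bottle",0),("spatula",0),("meter",0),("start_key_top",.05),("stirrer",0),("stand",0)]:
        for d in optics.place_of(c,n)[:3]:
            print(c,n,np.round(d["at"],1),round(d["conf"],2),np.round(ray(c,d["at"],z),3))
print(sensors.get_state())
E
```

```text
pics
{'camera_matrix': array([[402.76236354,   0.        , 250.11022463],
       [  0.        , 402.76236354, 184.30808019],
       [  0.        ,   0.        ,   1.        ]]), 'world_from_camera': array([[-0.05262233, -0.75816991,  0.64993021,  1.22718026],
       [ 0.99851599, -0.04908892,  0.02358176,  0.00656121],
       [ 0.01402539,  0.65020663,  0.75962795,  1.00265556],
       [ 0.        ,  0.        ,  0.        ,  1.        ]])}
scene pivot [231.2 227.3] 0.84 [ 0.677 -0.067  0.18 ]
scene electrode_tip [192.6 209.6] 0.63 [ 0.498 -0.136  0.105]
scene electrode_tip [225.1 270.3] 0.58 [0.601 0.041 0.105]
scene beaker [209.8 229.6] 0.74 [ 0.478 -0.083  0.   ]
scene beaker [228.  226.7] 0.21 [ 0.546 -0.085  0.   ]
scene dish [224.1 270.6] 0.94 [0.524 0.046 0.   ]
scene dish [229.4 387.8] 0.58 [0.521 0.398 0.   ]
scene small_cup [225.4 189.3] 0.85 [ 0.544 -0.198  0.   ]
scene stopper [232.9 246.4] 0.43 [ 0.56  -0.026  0.   ]
scene weight [212.9 205.5] 0.44 [ 0.494 -0.156  0.   ]
scene wash_bottle [285.3 336.6] 0.64 [0.714 0.228 0.   ]
scene wash_bottle [192.6 209.4] 0.4 [ 0.413 
[... 2076 characters left out ...]
 251.3] 0.48 [ 0.554 -0.036  0.   ]
{'time': 1.4, 'qpos': array([-1.28999017e+00,  2.86319269e-01,  1.57667697e+00,  1.34850664e-06,
        1.27858937e+00, -1.49974121e-01]), 'dq': array([-0.000782  , -0.00175466,  0.00319518, -0.00040803,  0.00065076,
       -0.00061861]), 'joint_efforts': array([ 2.13933426e-04, -4.05954981e+01, -2.92927641e+01, -1.27041521e-04,
        6.17812184e-04, -2.11930079e-06]), 'eef_pos': array([ 0.28190906, -0.61331078,  0.2313245 ]), 'tcp_rot': array([ 0.69076837,  0.15112633, -0.69076714,  0.15113124]), 'contact_force': array([ 0.43720624, -0.56081199,  0.55273111]), 'wrist_torque': array([-0.04878292,  0.03516975,  0.00119614]), 'opening': 1.002593336965088}
```

```bash
python3 - <<'E'
import cv2
for c in("scene","top"):
    i=cv2.imread(f"pics/{c}0.png"); 
    i=cv2.resize(i,(768,576),interpolation=cv2.INTER_CUBIC);cv2.imwrite(f"pics/{c}0b.png",i)
i=cv2.imread("pics/top0.png")[110:260,170:370];cv2.imwrite("pics/top0c.png",cv2.resize(i,(800,600),interpolation=cv2.INTER_CUBIC))
i=cv2.imread("pics/scene0.png")[140:290,150:350];cv2.imwrite("pics/scene0c.png",cv2.resize(i,(800,600),interpolation=cv2.INTER_CUBIC))
E
```

```text
(no output)
```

View pics/scene0b.png

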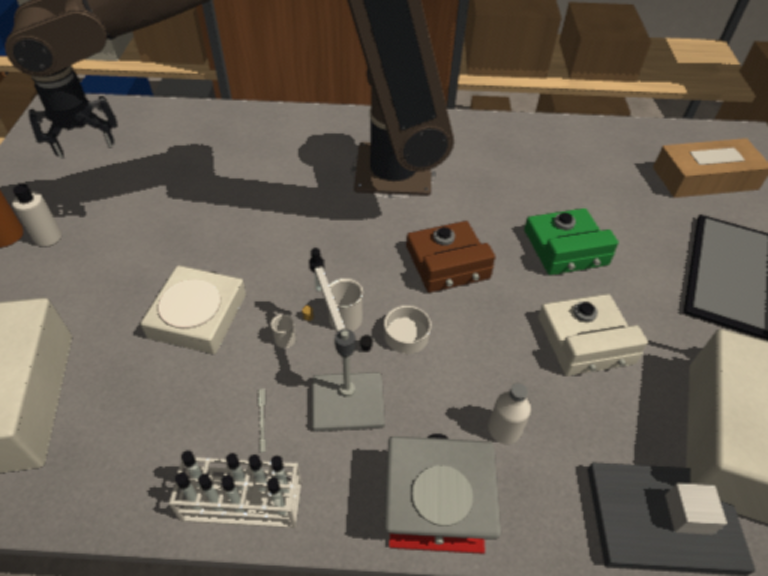

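View pics/top0b.png

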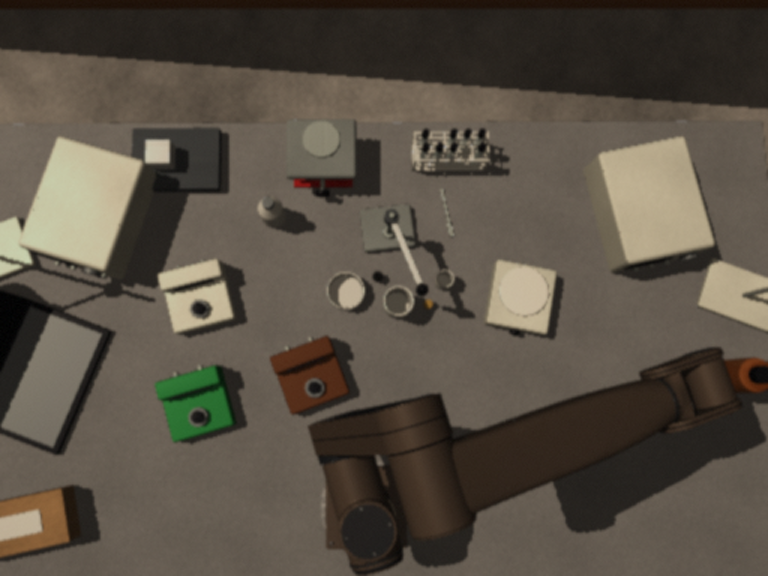

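View pics/top0c.png

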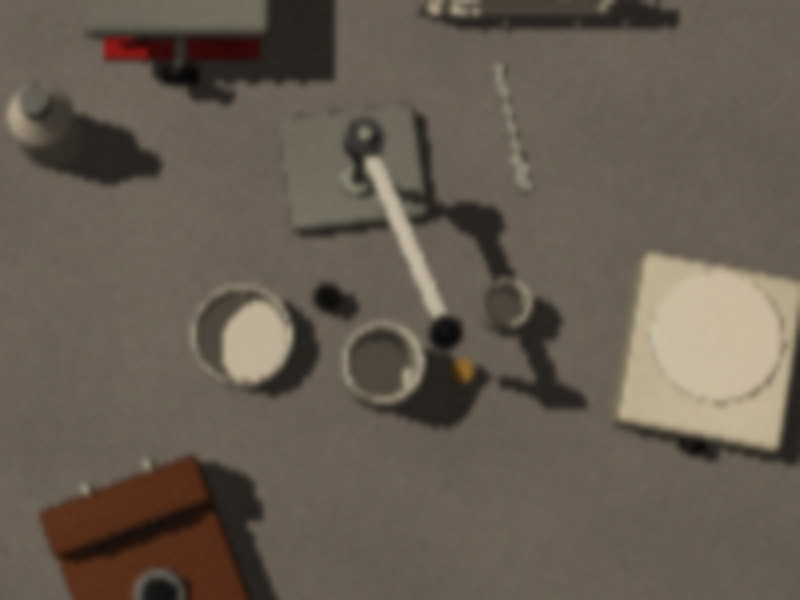

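View pics/scene0c.png

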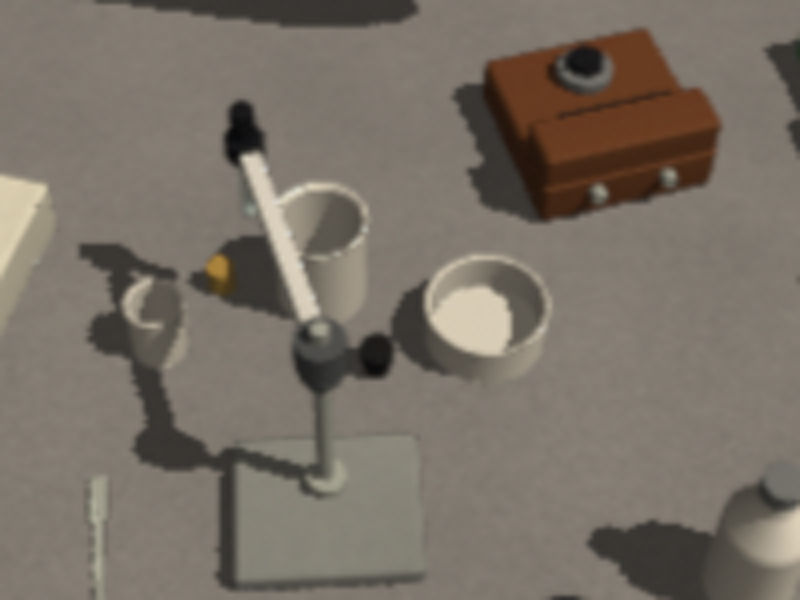

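```bash
python3 - <<'E'
from h import *
T=lambda x,y:(110+y/4-.4,170+x/4-.4)
S=lambda x,y:(140+y/4-.4,150+x/4-.4)
for n,f,c,x,y,z in [("rim",T,"top",383,363,.088),("post",T,"top",365,132,.206),("cap",T,"top",446,331,.217),("stopper",T,"top",328,297,.028),("cup",T,"top",508,304,.055),("dish",T,"top",243,336,.04),("postfoot",T,"top",357,182,.022),
 ("rim",S,"scene",322,220,.088),("post",S,"scene",319,328,.206),("cap",S,"scene",240,108,.217),("postfoot",S,"scene",326,480,.022),("dish",S,"scene",487,306,.04)]:
    print(n,c,np.round(ray(c,f(x,y),z),3))
for c in("scene","top"):
  for n in("start_key_top","beaker","stand"):
    for d in optics.boxes_of(c,n)[:3]: print(c,n,np.round(d["at"],1),round(d["conf"],2))
  i=cv2.imread(f"pics/{c}0.png"); i=i[180:260,340:440] if c=="scene" else i[165:235,95:180]
  cv2.imwrite(f"pics/{c}m.png",cv2.resize(i,None,fx=7,fy=7,interpolation=cv2.INTER_CUBIC))
E
```

```text
rim top [ 0.485 -0.083  0.088]
post top [ 0.666 -0.064  0.206]
cap top [ 0.495 -0.127  0.217]
stopper top [ 0.555 -0.036  0.028]
cup top [ 0.542 -0.2    0.055]
dish top [0.517 0.042 0.04 ]
postfoot top [ 0.665 -0.065  0.022]
rim scene [ 0.488 -0.078  0.088]
post scene [ 0.667 -0.062  0.206]
cap scene [ 0.5   -0.129  0.217]
postfoot scene [ 0.665 -0.062  0.022]
dish scene [0.523 0.046 0.04 ]
scene start_key_top [145.4 377.4] 0.58
scene start_key_top [203.3 390.8] 0.38
scene beaker [199.8 234.7] 0.74
scene stand [262.5 231.6] 0.62
top start_key_top [276.6 130.3] 0.59
top start_key_top [204.  131.1] 0.4
top beaker [199.4 264.4] 0.58
top stand [156.9 261.8] 0.72
```

View pics/topm.png

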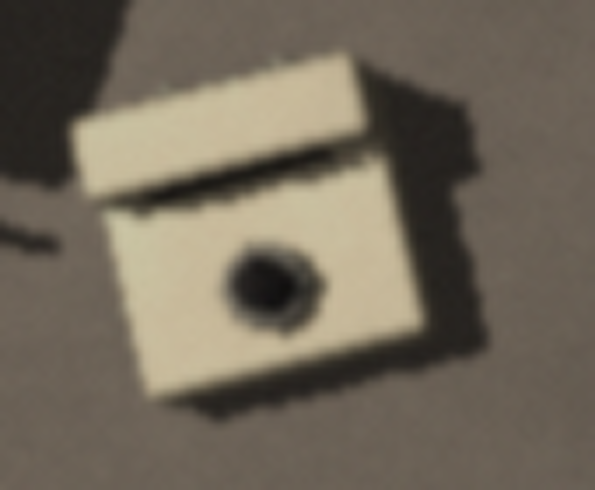

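View pics/scenem.png

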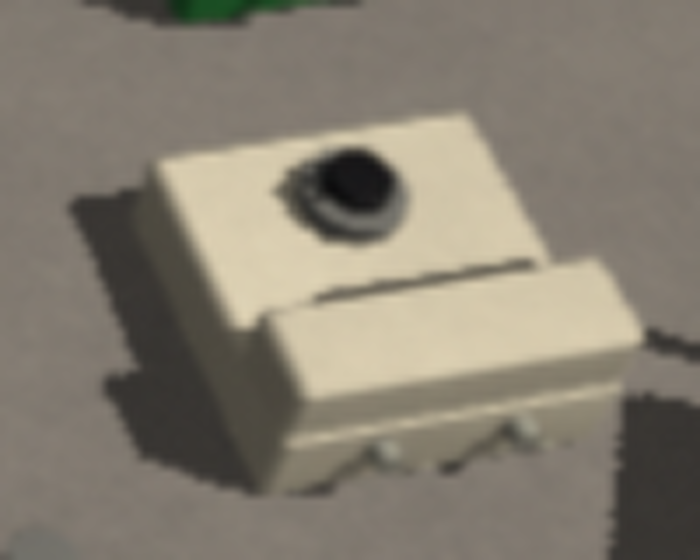

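```bash
cat >> h.py <<'E'
from scipy.spatial.transform import Rotation as R
def plan(p,yaw_z=None):
    s=sensors.get_state();M=R.from_quat(s["tcp_rot"]).as_matrix()
    return M.T@(np.array(p)-s["eef_pos"])*100
def tri(a,b):
    A=[];B=[]
    L=[]
    for c,at in(("top",a),("scene",b)):
        p=ray(c,at,0);q=ray(c,at,.3);L.append((p,(q-p)/np.linalg.norm(q-p)))
    S=sum(np.eye(3)-np.outer(d,d) for p,d in L);v=sum((np.eye(3)-np.outer(d,d))@p for p,d in L)
    return np.linalg.solve(S,v)
E
python3 - <<'E'
from h import *
print(R.from_quat(sensors.get_state()["tcp_rot"]).as_matrix().round(3))
print("key",tri((205.3,132.4),(205.6,390.6)),ray("top",(205.3,132.4),.055),ray("scene",(205.6,390.6),.055))
T=lambda x,y:(110+y/4-.4,170+x/4-.4)
S=lambda x,y:(140+y/4-.4,150+x/4-.4)
for a,b in [((383,363),(322,220)),((365,132),(319,328)),((446,331),(240,108))]: print(tri(T(*a),S(*b)))
print(plan((.595,-.150,.30)))
E
```

```text
[[ 0.     0.418 -0.909]
 [ 0.    -0.909 -0.418]
 [-1.    -0.    -0.   ]]
key [0.47578305 0.39629192 0.05882468] [0.4758585  0.39546465 0.055     ] [0.47275665 0.39963546 0.055     ]
[ 0.48531309 -0.08068278  0.08480814]
[ 0.66620375 -0.06296993  0.20492653]
[ 0.49545615 -0.12871971  0.21210891]
[ -6.86557529 -29.02273636 -47.79531193]
```

>>> {"name": "arm_command", "arguments": {
  "increments": [
    [[-3.5, 0, 0, 0], [-3.4, 0, 0, 0], [0, -2.1, -3.4, 0], [0, -2.1, -3.4, 0], [0, -2.1, -3.4, 0], [0, -2.1, -3.4, 0], [0, -2.1, -3.4, 0], [0, -2.1, -3.4, 0], [0, -2.1, -3.4, 0], [0, -2.1, -3.4, 0], [0, -2.1, -3.4, 0], [0, -2.1, -3.4, 0], [0, -2.1, -3.4, 0], [0, -2.1, -3.4, 0], [0, -2.0, -3.5, 0], [0, -1.8, -3.5, 0], [0, 0, 0, 0.1], [0, 0, 0, 0.1], [0, 0, 0, 0], [0, 0, 0, 0]]
  ],
  "grip": 0,
  "grip_force": 40
}}

```text
time: 4.2
eef_pos: [0.5951, -0.1503, 0.3004]
tcp_rot: [0.702, 0.082, -0.702, 0.082]
contact_force: [-0.2, -0.1, -0.0]
opening: 0.002
```

```bash
cat > snap.py <<'E'
import sys
from h import *
t=sys.argv[1]
a=optics.read_camera("top");b=optics.read_camera("scene")
a=cv2.resize(a[110:230,190:350],(800,600),interpolation=cv2.INTER_CUBIC);b=cv2.resize(b[120:270,150:350],(800,600),interpolation=cv2.INTER_CUBIC)
cv2.imwrite(f"pics/t{t}.png",a);cv2.imwrite(f"pics/s{t}.png",b)
s=sensors.get_state();print(s["eef_pos"],s["contact_force"].round(2),s["time"])
print(R.from_quat(s["tcp_rot"]).as_matrix().round(3))
E
python3 snap.py 1
```

```text
[ 0.595052   -0.1503598   0.30036343] [ 0.44 -0.32 -1.06] 4.3
[[ 0.     0.229 -0.973]
 [-0.    -0.973 -0.229]
 [-1.     0.    -0.   ]]
```

View pics/s1.png

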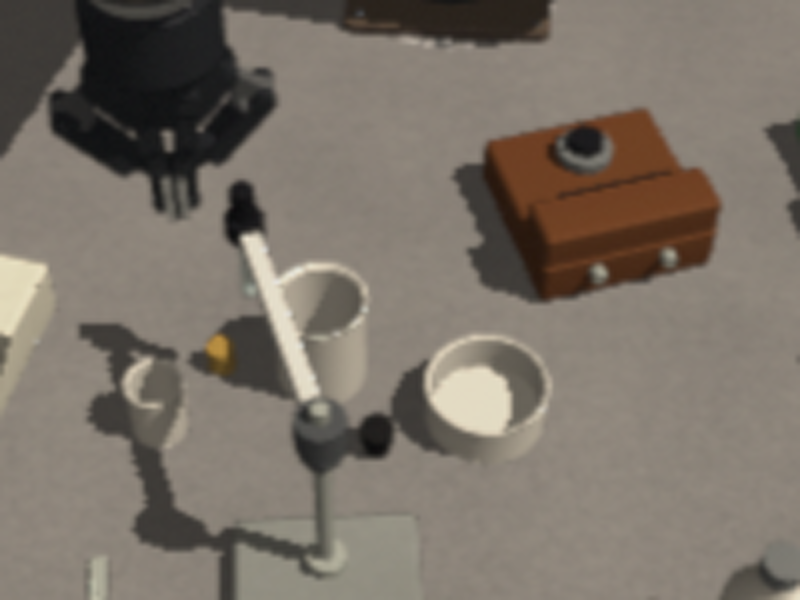

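View pics/t1.png

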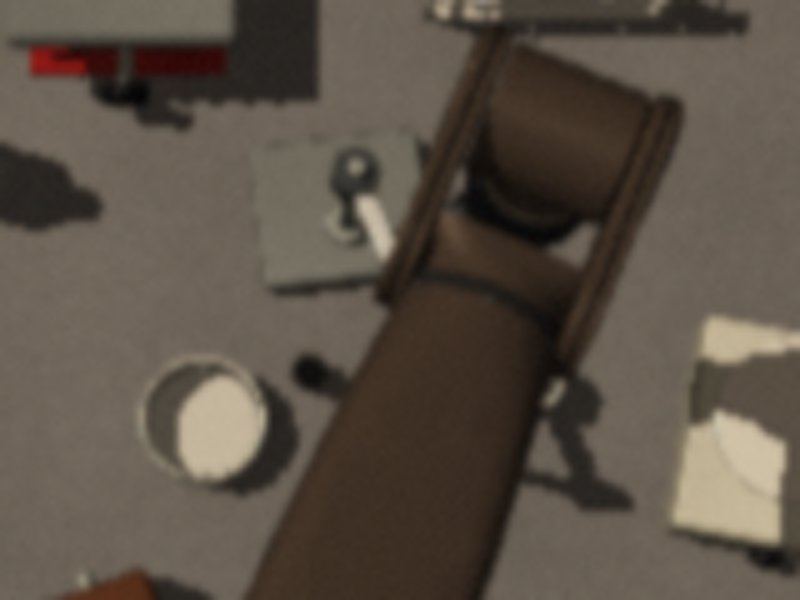

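>>> {"name": "arm_command", "arguments": {
  "increments": [
    [[3, 0, 0, 0], [3, 0, 0, 0], [3, 0, 0, 0], [2, 0, 0, 0], [1, 0, 0, 0], [1, 0, 0, 0], [0, -1, 0, 0], [0, -1, 0, 0], [0, 0, 0, 0], [0, 0, 0, 0]]
  ]
}}

```text
time: 5.55
eef_pos: [0.5908, -0.1306, 0.171]
tcp_rot: [0.703, 0.081, -0.702, 0.082]
contact_force: [0.0, 0.1, 0.7]
opening: 0.0
```

```bash
python3 snap.py 2
```

```text
[ 0.59074657 -0.13084536  0.17070413] [-0.06 -1.21  0.11] 5.65
[[ 0.001  0.229 -0.973]
 [-0.    -0.973 -0.229]
 [-1.     0.    -0.001]]
```

View pics/s2.png

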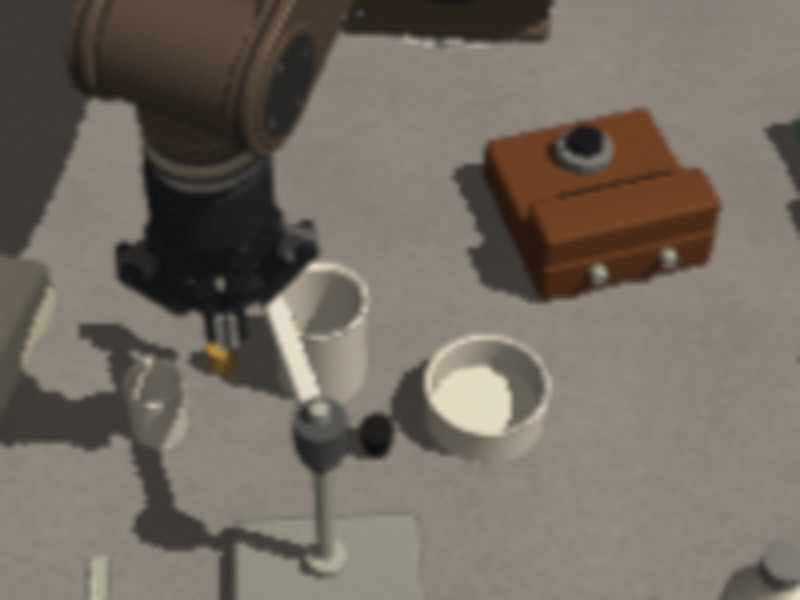

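>>> {"name": "arm_command", "arguments": {
  "increments": [
    [[0, -0.25, 0, 0], [0, -0.25, 0, 0], [0, -0.25, 0, 0], [0, -0.25, 0, 0], [0, -0.25, 0, 0], [0, -0.25, 0, 0], [0, -0.25, 0, 0], [0, -0.25, 0, 0], [0, -0.25, 0, 0], [0, -0.25, 0, 0], [0, -0.25, 0, 0], [0, 0, 0, 0]]
  ]
}}

```text
time: 7.15
eef_pos: [0.5843, -0.1034, 0.1703]
tcp_rot: [0.703, 0.082, -0.702, 0.081]
contact_force: [-0.4, -0.7, 0.0]
opening: -0.001
```

```bash
python3 snap.py 3
```

```text
[ 0.5844096  -0.10340663  0.17033851] [ 0.35 -1.4  -0.05] 7.25
[[ 0.     0.229 -0.974]
 [ 0.001 -0.974 -0.229]
 [-1.    -0.001 -0.001]]
```

View pics/s3.png

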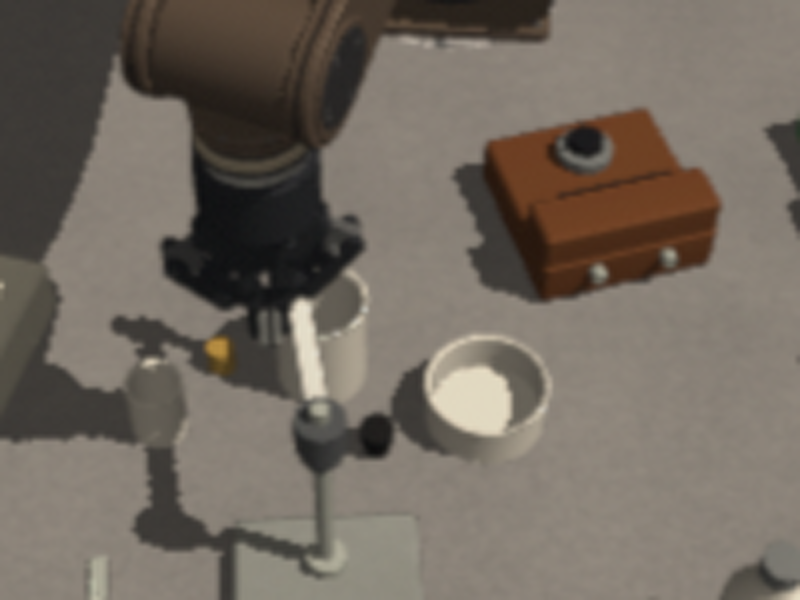

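View pics/t3.png

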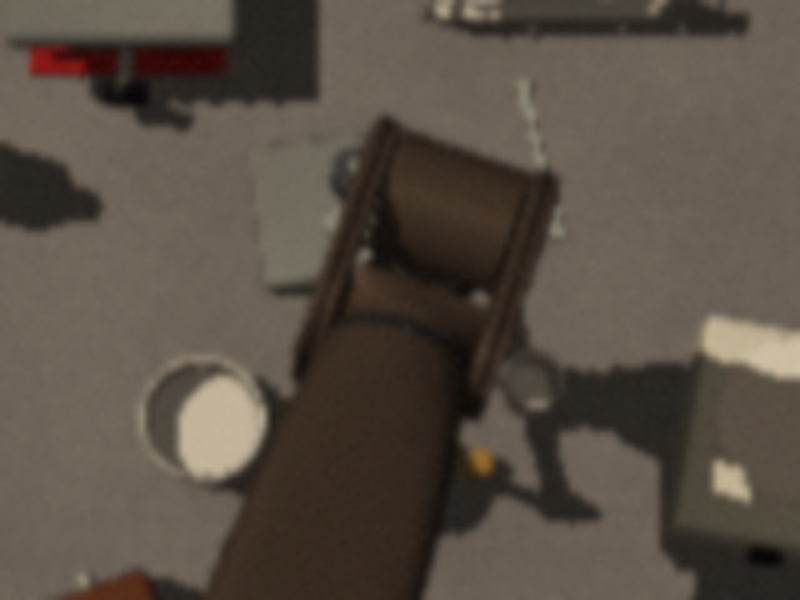

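```bash
cat > ang.py <<'E'
import sys
from h import *
i=cv2.imread(sys.argv[1]); y0=int(sys.argv[2]);y1=int(sys.argv[3]);x0=int(sys.argv[4]);x1=int(sys.argv[5])
g=i.astype(float).min(2)
for y in range(y0,y1,8):
    r=g[y,x0:x1]; m=r>150
    if m.sum()<3: continue
    x=x0+np.average(np.arange(x1-x0)[m]); p=ray("scene",(120+y/4-.4,150+x/4-.4),.186)
    v=np.array([.6662,-.063])-p[:2]; print(y,round(x,1),m.sum(),p[:2].round(4),round(np.arctan2(v[1],v[0]),3))
E
python3 ang.py pics/s3.png 305 400 265 335; echo; python3 ang.py pics/s1.png 240 400 230 335
python3 - <<'E'
from h import *
for b in [(.4865,-.0805),(.485,-.083),(.488,-.078)]:
    print(np.arctan2(-.063-b[1],.6662-b[0]))
E
```

```text
305 302.5 16 [ 0.5721 -0.0813] 0.193
313 300.5 20 [ 0.5788 -0.082 ] 0.214
321 302.0 19 [ 0.5854 -0.0804] 0.212
329 304.0 21 [ 0.5918 -0.0786] 0.206
337 305.0 21 [ 0.5982 -0.0773] 0.208
345 306.5 20 [ 0.6046 -0.0758] 0.204
353 308.5 22 [ 0.6109 -0.0739] 0.195
361 309.0 21 [ 0.6172 -0.073 ] 0.202
369 311.5 22 [ 0.6233 -0.0709] 0.182
377 312.5 22 [ 0.6295 -0.0697] 0.181
385 313.0 21 [ 0.6357 -0.0689] 0.19
393 315.5 22 [ 0.6417 -0.0668] 0.152

240 252.5 20 [ 0.5183 -0.1201] 0.368
248 256.5 22 [ 0.5252 -0.1166] 0.363
256 258.5 20 [ 0.5322 -0.1145] 0.367
264 295.4 55 [ 0.5376 -0.0893] 0.202
272 280.2 44 [ 0.5451 -0.0987] 0.286
280 276.5 38 [ 0.5521 -0.1004] 0.317
288 273.0 27 [ 0.5591 -0.102 ] 0.349
296 274.0 23 [ 0.5658 -0.1006] 0.358
304 277.5 24 [ 0.5723 -0.0976] 0.354
312 281.0 25 [ 0.5788 -0.0947] 0.348
320 282.5 22 [ 0.5853 -0.0931] 0.356
328 285.5 24 [ 0.5917 -0.0905] 0.354
336 288.5 22 [ 0.5981 -0.0879] 0.351
344 291.5 22 [ 0.6044 -0.0854] 0.347
352 293.0 21 [ 0.6107 -0.0838] 0.359
360 296.0 21 [ 0.6169 -0.0813] 0.356
368 300.0 21 [ 0.623  -0.0782] 0.338
376 303.5 24 [ 0.6291 -0.0754] 0.323
384 305.5 22 [ 0.6352 -0.0736] 0.329
392 308.5 22 [ 0.6412 -0.0712] 0.316
0.09707841303748592
0.10993030102085784
0.08397711912758651
```

>>> {"name": "arm_command", "arguments": {
  "increments": [
    [[0, -0.2, 0, 0], [0, -0.2, 0, 0], [0, -0.2, 0, 0], [0, -0.2, 0, 0], [0, -0.1, 0, 0], [0, 0, 0, 0], [0, 0, 0, 0], [0, 0.5, 0, 0], [0, 1, 0, 0], [0, 1.5, 0, 0], [-3, 0, 0, 0], [-4, 0, 0, 0], [-5, 0, 0, 0], [0, 5, 0, 0], [0, 5, 0, 0], [0, 5, 0, 0], [0, 5, 0, 0], [0, 0, 0, 0]]
  ]
}}

```text
time: 9.5
eef_pos: [0.6343, -0.3235, 0.2889]
tcp_rot: [-0.702, -0.08, 0.703, -0.08]
contact_force: [-0.3, -0.5, -0.0]
opening: -0.002
```

```bash
python3 snap.py 4; python3 ang.py pics/s4.png 200 400 230 340
```

```text
[ 0.63450039 -0.31992334  0.28962159] [0.03 0.52 0.66] 9.6
[[-0.001  0.227 -0.974]
 [ 0.001 -0.974 -0.227]
 [-1.    -0.001  0.   ]]
232 310.5 18 [ 0.5086 -0.0818] 0.119
240 312.0 21 [ 0.5157 -0.0802] 0.114
248 312.5 22 [ 0.5228 -0.0792] 0.113
256 312.5 22 [ 0.5298 -0.0786] 0.114
264 319.0 37 [ 0.5365 -0.0737] 0.082
272 303.0 39 [ 0.5442 -0.0836] 0.167
280 300.4 38 [ 0.5511 -0.0847] 0.186
288 313.0 21 [ 0.5574 -0.0758] 0.117
296 314.0 19 [ 0.5641 -0.0746] 0.113
304 302.8 28 [ 0.5713 -0.0812] 0.19
312 310.0 24 [ 0.5776 -0.076 ] 0.145
320 308.2 28 [ 0.5843 -0.0765] 0.164
328 310.3 27 [ 0.5907 -0.0746] 0.152
336 317.0 23 [ 0.5969 -0.0697] 0.097
344 316.0 21 [ 0.6034 -0.0698] 0.108
352 317.0 21 [ 0.6097 -0.0686] 0.099
360 317.5 22 [ 0.6161 -0.0677] 0.094
368 317.5 22 [ 0.6223 -0.0672] 0.095
376 318.5 22 [ 0.6285 -0.066 ] 0.08
384 320.0 21 [ 0.6346 -0.0646] 0.049
392 320.5 22 [ 0.6407 -0.0637] 0.028
```

View pics/s4.png

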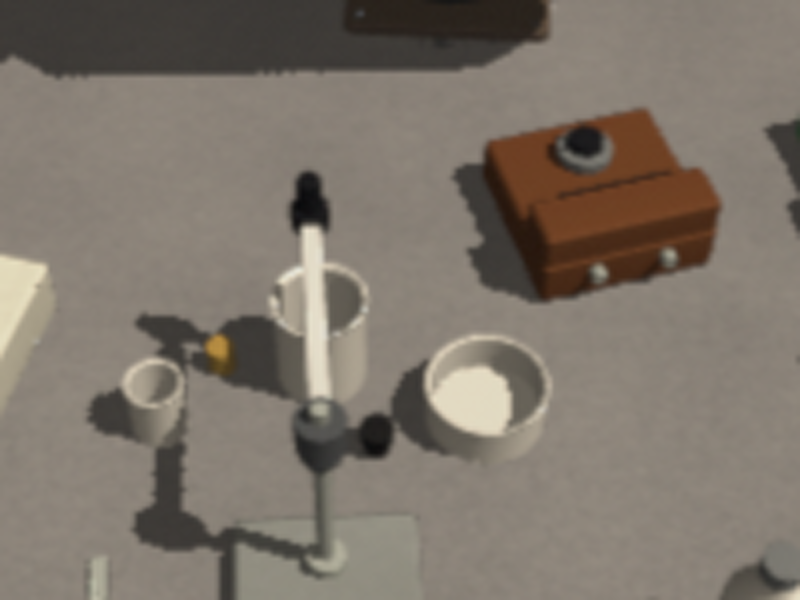

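View pics/t4.png

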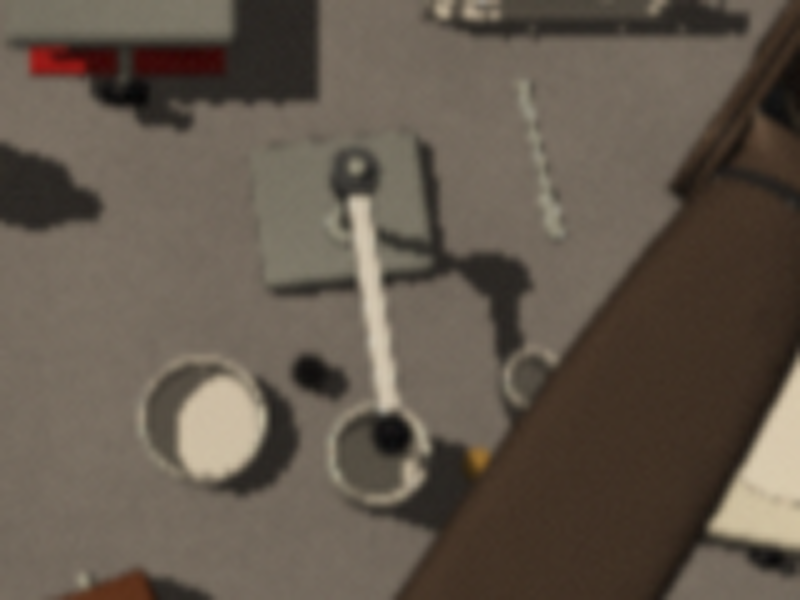

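```bash
python3 - <<'E'
from h import *
T=lambda x,y:(110+y/5-.4,190+x/5-.4)
S=lambda x,y:(120+y/4-.4,150+x/4-.4)
for n,c,at,z in [("cap","top",T(392,434),.217),("rim","top",T(379,453),.088),("post","top",T(355,166),.206),("cap","scene",S(308,186),.212),("rim","scene",S(320,302),.088),("post","scene",S(319,409),.206)]: print(n,c,ray(c,at,z)[:2].round(4))
E
```

```text
cap top [ 0.4816 -0.0839]
rim top [ 0.4855 -0.0829]
post top [ 0.6653 -0.063 ]
cap scene [ 0.4905 -0.0844]
rim scene [ 0.4899 -0.0794]
post scene [ 0.6677 -0.0618]
```

```bash
python3 - <<'E'
from h import *
s=sensors.get_state();print(s["eef_pos"],s["dq"].round(3),plan((.4755,.397,.35)))
E
```

```text
[ 0.63450039 -0.31992334  0.28962159] [ 0.029 -0.027  0.02  -0.001 -0.001  0.003] [ -5.93541416 -73.43820945  -0.81101089]
```

>>> {"name": "arm_command", "arguments": {
  "increments": [
    [[-3, 0, 0, 0], [-3, 0, 0, 0], [0, -4, 0, 0], [0, -4, 0, 0], [0, -4, 0, 0], [0, -4, 0, 0], [0, -4, 0, 0], [0, -4, 0, 0], [0, -4, 0, 0], [0, -4, 0, 0], [0, -4, 0, 0], [0, -4, 0, 0], [0, -4, 0, 0], [0, -4, 0, 0], [0, -4, 0, 0], [0, -4, 0, 0], [0, -4, 0, 0], [0, -4, 0, 0], [0, -4, 0, 0], [0, -4, -0.8, 0]]
  ]
}}

```text
time: 12.1
eef_pos: [0.4759, 0.3856, 0.3512]
tcp_rot: [0.703, 0.082, -0.702, 0.082]
contact_force: [0.8, -0.7, 0.9]
opening: 0.001
```

>>> {"name": "arm_command", "arguments": {
  "increments": [
    [[0, -1, 0, 0], [0, 0, 0, 0], [0, 0, 0, 0], [4, 0, 0, 0], [4, 0, 0, 0], [4, 0, 0, 0], [4, 0, 0, 0], [4, 0, 0, 0], [2, 0, 0, 0], [0, 0, 0, 0], [0, 0, 0, 0]]
  ]
}}

```text
time: 13.48
eef_pos: [0.4769, 0.3938, 0.1325]
tcp_rot: [0.704, 0.082, -0.701, 0.081]
contact_force: [0.6, 0.3, 0.0]
opening: -0.002
```

```bash
python3 - <<'E'
from h import *
a=optics.read_camera("scene");cv2.imwrite("pics/s5.png",cv2.resize(a[130:280,300:500],(800,600),interpolation=cv2.INTER_CUBIC))
cv2.imwrite("pics/s5b.png",cv2.resize(a[120:270,150:350],(800,600),interpolation=cv2.INTER_CUBIC))
s=sensors.get_state();print(s["eef_pos"],s["contact_force"],s["dq"].round(3),plan((.4755,.397,.06)))
print(proj("scene",s["eef_pos"]))
E
python3 ang.py pics/s5b.png 230 260 230 340
```

```text
[0.4770235  0.39401075 0.13281797] [-0.18543038  0.48168701  0.70120491] [ 0.003 -0.003 -0.001 -0.    -0.004  0.002] [ 7.28180351 -0.3171165   0.10913122]
(np.float64(189.91106057756343), np.float64(396.5366171892123))
230 310.5 16 [ 0.5068 -0.082 ] 0.119
238 312.0 21 [ 0.5139 -0.0803] 0.113
246 312.0 21 [ 0.521  -0.0797] 0.115
254 312.5 22 [ 0.5281 -0.0787] 0.113
```

View pics/s5.png

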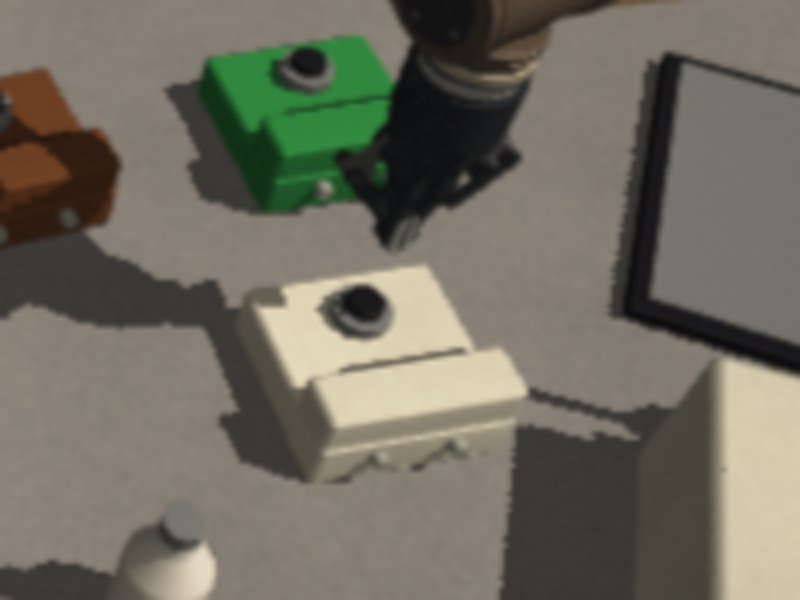

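>>> {"name": "arm_command", "arguments": {
  "increments": [
    [[0, -0.3, 0.1, 0], [3, 0, 0, 0], [2, 0, 0, 0], [1, 0, 0, 0], [0.5, 0, 0, 0], [0, 0, 0, 0], [0, 0, 0, 0]]
  ]
}}

```text
time: 14.4
eef_pos: [0.4745, 0.3964, 0.0663]
tcp_rot: [0.703, 0.082, -0.702, 0.081]
contact_force: [-1.4, -0.1, 1.4]
opening: 0.003
```

>>> {"name": "arm_command", "arguments": {
  "increments": [
    [[0.2, 0, 0, 0], [0.2, 0, 0, 0], [0.1, 0, 0, 0], [0, 0, 0, 0], [0, 0, 0, 0]]
  ]
}}

```text
time: 15.02
eef_pos: [0.4746, 0.3964, 0.061]
tcp_rot: [0.703, 0.082, -0.702, 0.081]
contact_force: [-0.4, 1.2, 5.3]
opening: -0.005
```

>>> {"name": "arm_command", "arguments": {
  "increments": [
    [[0.1, 0, 0, 0], [0.1, 0, 0, 0], [0, 0, 0, 0]]
  ]
}}

```text
time: 15.4
eef_pos: [0.4746, 0.3965, 0.0609]
tcp_rot: [0.703, 0.082, -0.702, 0.081]
contact_force: [-3.8, -2.4, 12.5]
opening: -0.003
```

>>> {"name": "arm_command", "arguments": {
  "increments": [
    [[0.1, 0, 0, 0], [0.1, 0, 0, 0], [0, 0, 0, 0]]
  ]
}}

```text
time: 15.78
eef_pos: [0.4747, 0.3966, 0.0608]
tcp_rot: [0.703, 0.082, -0.702, 0.082]
contact_force: [-6.3, -4.2, 21.8]
opening: 0.002
```

```bash
python3 - <<'E'
from h import *
a=optics.read_camera("scene");cv2.imwrite("pics/s6.png",cv2.resize(a[160:260,340:440],(600,600),interpolation=cv2.INTER_CUBIC))
s=sensors.get_state();print(s["eef_pos"],s["contact_force"],s["wrist_torque"])
E
```

```text
[0.47471811 0.39657787 0.06073152] [-6.82481492 -3.79827232 20.51040066] [-0.7690689   1.16845817 -0.01951337]
```

View pics/s6.png

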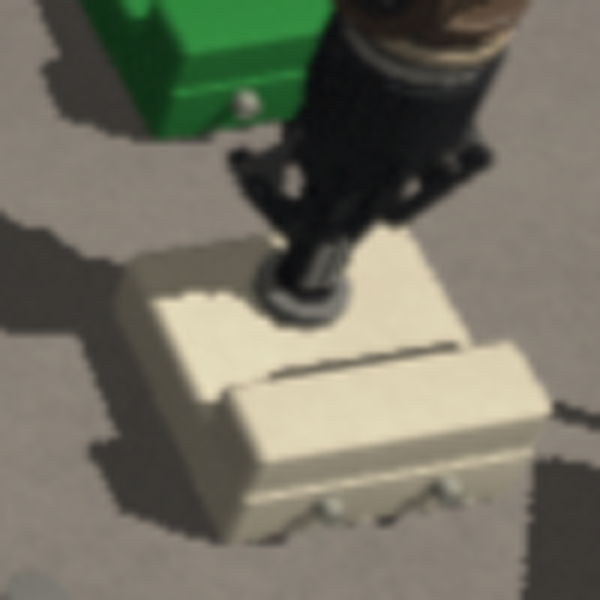

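>>> {"name": "arm_command", "arguments": {
  "increments": [
    [[-0.4, 0, 0, 0], [0, 0, 0, 0], [0, 0, 0, 0]]
  ]
}}

```text
time: 16.2
eef_pos: [0.4746, 0.3965, 0.061]
tcp_rot: [0.703, 0.082, -0.702, 0.081]
contact_force: [1.1, 0.6, 6.8]
opening: -0.003
```

>>> {"name": "arm_command", "arguments": {
  "increments": [
    [[-0.2, 0, 0, 0], [0, 0, 0, 0], [0, 0, 0, 0]]
  ]
}}

```text
time: 16.58
eef_pos: [0.4743, 0.3963, 0.0622]
tcp_rot: [0.703, 0.082, -0.702, 0.081]
contact_force: [1.6, 1.1, 3.9]
opening: -0.001
```

>>> {"name": "arm_command", "arguments": {
  "increments": [
    [[-0.2, 0, 0, 0], [0, 0, 0, 0], [0, 0, 0, 0]]
  ]
}}

```text
time: 16.95
eef_pos: [0.4738, 0.3959, 0.0641]
tcp_rot: [-0.702, -0.081, 0.703, -0.082]
contact_force: [1.1, 0.1, 1.3]
opening: 0.0
```

>>> {"name": "arm_command", "arguments": {
  "increments": [
    [[-0.2, 0, 0, 0], [0, 0, 0, 0], [0, 0, 0, 0]]
  ]
}}

```text
time: 17.32
eef_pos: [0.4735, 0.3958, 0.066]
tcp_rot: [-0.702, -0.081, 0.703, -0.082]
contact_force: [0.0, 0.2, 2.3]
opening: 0.001
```

>>> {"name": "arm_command", "arguments": {
  "increments": [
    [[-0.2, 0, 0, 0], [0, 0, 0, 0], [0, 0, 0, 0]]
  ]
}}

```text
time: 17.7
eef_pos: [0.4734, 0.3959, 0.0678]
tcp_rot: [-0.702, -0.081, 0.703, -0.082]
contact_force: [0.6, -0.5, 0.6]
opening: -0.003
```

>>> {"name": "arm_command", "arguments": {
  "increments": [
    [[-0.5, 0, 0, 0], [0, 0, 0, 0], [0, 0, 0, 0]]
  ]
}}

```text
time: 18.08
eef_pos: [0.474, 0.3961, 0.0735]
tcp_rot: [0.702, 0.081, -0.702, 0.081]
contact_force: [0.8, 0.2, -0.2]
opening: -0.0
```

>>> {"name": "arm_command", "arguments": {
  "increments": [
    [[-4, 0, 0, 0], [-5, 0, 0, 0], [-5, 0, 0, 0], [-5, 0, 0, 0], [0, -4, 0, 0], [0, -4, 0, 0], [0, -4, 0, 0], [0, 0, 0, 0], [0, 0, 0, 0], [0, 0, 0, 0], [0, 0, 0, 0]]
  ]
}}

```text
time: 19.45
eef_pos: [0.447, 0.5121, 0.2635]
tcp_rot: [0.703, 0.081, -0.702, 0.081]
contact_force: [0.7, -0.6, -0.2]
opening: -0.001
```

```bash
python3 snap.py 7;python3 ang.py pics/s7.png 230 260 230 340; python3 - <<'E'
from h import *
a=optics.read_camera("scene");cv2.imwrite("pics/s8.png",cv2.resize(a,(768,576),interpolation=cv2.INTER_CUBIC))
E
```

```text
[0.44687803 0.51230139 0.26354218] [-1.22  0.5  -0.24] 19.55
[[ 0.     0.228 -0.974]
 [ 0.    -0.974 -0.228]
 [-1.    -0.    -0.   ]]
230 310.0 15 [ 0.5068 -0.0823] 0.121
238 312.0 19 [ 0.5139 -0.0803] 0.113
246 312.5 20 [ 0.521  -0.0794] 0.112
254 313.0 21 [ 0.5281 -0.0784] 0.111
```

View pics/s8.png

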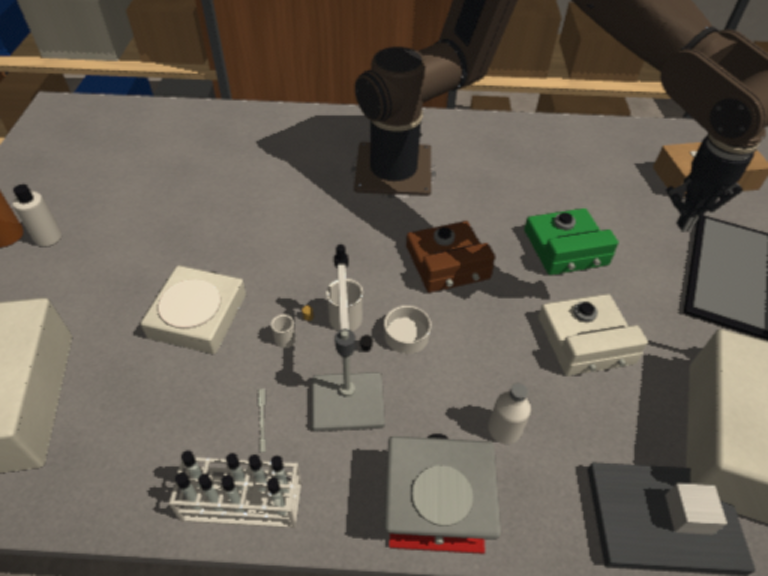

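View pics/t7.png

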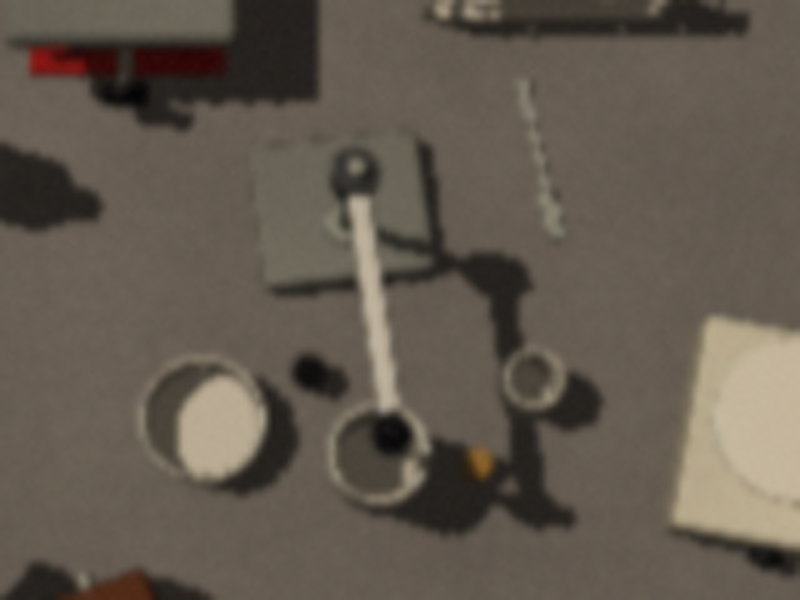

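The swing arm is unchanged at about 0.112 rad, with the electrode over the beaker. The key at (585,311) is up, all the loose things are in place, and the robot is clear of everything. I'm handing in.

```bash
python3 -c "
from plant import ctrl
print(ctrl.sign_off())"
```

```text
the job is handed in; nothing more can be done
None
```

I pushed the swing arm round with the shut fingertips, from about 0.36 to 0.11 rad in world heading. I then backed off, pressed the white meter's key down and let it go, and handed the job in at about 20 s. The sign-off gave no verdict.

- **Electrode:** the two cameras put its tip 4–5 mm from the beaker's centre, against the 15 mm allowed. The arm did not move between the push and the last picture.
- **Key:** it pressed springily from about z = 67 mm to a hard stop at 61 mm, where I pushed with about 20 N. I could not read the key's travel directly. The force readings fit a full 6 mm press, but the picture estimate of the key's height (about 59 mm) was lower than where I felt contact. After release the key looked up.
- **Everything else:** in the last pictures the vessels and loose things stood where they began, and the robot touched nothing.

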